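# Index the rotary table to the drill guide

### The job

The wooden blank on the rotary table has to be drilled at its pointed end: pull the lock knob right up to free the table, then turn the handwheel anticlockwise (seen from above), counting its turns at 40 degrees of table to one turn, until the point of the blank stands in line under the drill guide. Then push the lock knob fully down again and let go. Never turn the table while the lock knob is down, and leave the nail tray, the hammer and the offcut where they lie.

Things in the scene. Friction and masses are not known exactly. Their poses are not given: they have to be found in the camera images.
- indexer: Fixed pale grey-green cast machine, foot 200 x 500 mm. Origin on the bench below the handwheel's axis; z up; y points to the rotary table's axis (260 mm) and on to the drill guide: a column (50 x 45 mm, 174 mm high) beyond the table, with a thin arm reaching back over the table's rim. Yaw within 25 degrees. Gearbox top 72 mm above the bench, 92 mm under the lock knob.
- wheel_axis (a point): Point on the handwheel's upright axis, 100 mm above the bench (in the middle of the steel rim, which is 148 mm across outside, 16 mm thick, with three spokes).
- crank_center (a point): Centre of the handwheel's black upright crank grip: 26 mm thick, 65 mm tall, from 110 to 175 mm above the bench, 60 mm from the wheel's axis. The grip spins freely on its own pin, so it can be carried round with the gripper's orientation unchanged. 2 to 4 N at the grip turns the wheel; it stays where it is left.
- handwheel (a joint): Angle of the handwheel (rad), growing anticlockwise seen from above; always 9 times the table's angle (one turn of the wheel = 40 degrees of the table, same sense). At 0 the crank handle lies on the machine's +x side of the axis.
- rotary (a joint): Angle of the rotary table (rad), growing anticlockwise seen from above. 0: the blank's point is in line under the drill guide. It starts somewhere between -1.2 and -2.2 (69 to 126 degrees short of the guide: 1.7 to 3.2 turns of the wheel). Stops at -2.6 and +0.6.
- table_axis (a point): Centre of the rotary table's top face, 95 mm above the bench. The table is a steel disc 200 mm across.
- blank_point (a point): Pointed end, on the top face (113 mm above the bench), of the wooden blank that is clamped to the table: a light wooden bar 44 mm wide, 147 mm long and 18 mm thick whose one end is cut to a point, 74 mm from the table's axis; the other end is square and has a dark steel strap over it.
- guide_bush (a point): Lower end of the drill guide's steel bush (22 mm across), fixed, 142 mm above the bench, 62 mm from the table's axis towards the machine's +y.
- lock_center (a point): Centre, half-way up, of the lock knob's black round head: 40 mm across, 37 mm tall, on a 16 mm steel stem, between handwheel and table (50 mm along the machine's x and 155 mm along its y from the wheel's axis). When down the head spans 123 to 160 mm above the bench. Gripped by the head from above.
- lock (a joint): Height of the lock knob (m): 0 fully down, table locked; 0.030 fully up, table free. It slides straight up and down, takes about 5 N plus its weight, and stays where it is left. The lock does not hold the handwheel by force: turning the table while the knob is down is a fault.
- nail_tray: Clear plastic tray with four compartments, 160 x 120 x 45 mm, bystander. Origin at the centre of its underside.
- hammer: Hammer, about 300 mm long, lying on the bench to the left of the machine, bystander.
- offcut: Loose wooden block 120 x 70 x 45 mm, bystander. Origin at the centre of its underside.

How it is judged:
By the outcome, as a careful person would: the job done as asked, in the order asked, and still so for the second after the job is handed in, with the robot touching nothing.
It also fails if it takes over 72 s, if anything falls off the work surface, if the arm or the gripper's body presses on something with over 40 N, if the wrist force passes 120 N, or if a joint passes its speed limit or range.

### The arm

A 6-joint arm with a two-finger parallel gripper is mounted at the origin on the work surface. World frame = base frame: x ahead of the robot, y to its left, z up, the work surface at z = 0. Lengths are in m, angles in rad, forces in N, time in s.
With the tool pointing down it reaches from about 0.3 to 0.775 m from the base axis. Payload 14.6 kg.
Tool frame: the origin (TCP) lies at the very end of the fingers, on their centre line; the grasp point (between the pads) lies 19 mm behind it; z points along the fingers, y is the line along which they close (so a half turn about z gives the same grasp; the last joint's range is limited). The gripper opens to 94 mm and grips with 3 to 60 N. Pads are 16 mm wide; open, the fingers measure 119 mm over their backs; the gripper's body (75 mm by 177 mm) begins 78 mm behind the grasp point.
Start: joints at [-1.264, 0.3, 1.521, -0, 1.321, -0.067], TCP at [0.201, -0.512, 0.205] pointing down, gripper open.
Joint ranges: [-3.03, 3.03], [-0.79, 2.21], [0.23, 2.52], [-1.04, 4.18], [0, 3.07], [-2.55, 2.55]. Speed limits (rad/s): [2.22, 2.22, 2.57, 3.14, 3.14, 3.14].

### API

Orientations are given as a unit quaternion [w, x, y, z].
In Python, from workcell import robot, viewer gives the robot as it stands.
- The arm moves only by the shell command python3 -m pendant 'ROWS' [OPENING] [FORCE]. ROWS is JSON, a list of rows, each an object of numbers: "dx", "dy", "dz": the shift along the tool's x, y, z as a fraction of full scale; "roll": the turn about the tool's z as a fraction of full scale. In form: [{"dx": .., "dy": .., "dz": .., "roll": ..}, ...]. A call has 1 to 10 rows; each row is the pose to reach, as a shift and turn from the pose commanded when the call began, along the tool's axes at that moment; what a row does not reach only later rows make up. Full scale, the value 1, is 250 mm for a shift and 2 rad for a turn. A row lasts 1/12 s, in which the tool goes at most 41.7 mm and 7.16 degrees, less where a joint would pass 70% of its speed; a pose out of reach is approached as far as the arm can. A call with a number of a shift or a turn outside -1 to 1 is refused whole. A call with a gripper value outside its range is refused whole. OPENING is the opening, from 0 (shut) to 1 (fully open), set as the call begins (- or left out, the last holds). The fingers move at their own pace and stop on an object; FORCE is the grip in N (left out, the last holds). Time passes only in rows, so rows that repeat a pose let the fingers close. It gives the time, the measured TCP pose, the force, the opening and the grip force at its end, in the units of the state.
- robot.get_obs(): the state, without advancing time (a new reading comes with each control period).
- viewer.camera(name): name is "side" or "top" or "wrist"; returns a dict with "frame" (384x512x3 uint8, blue, green, red), "depth" (384x512 float32, m along the optical axis (not along the pixel's ray), 0 where there is no reading), "fx", "fy", "cx", "cy" (pixels), "R" (3x3) and "t" (3): a world point X has camera coordinates R X + t; the wrist camera has in their place "mount" (4x4, takes a point from camera to tool coordinates, whose origin is the TCP and whose axes are the flange's). Camera axes: x right, y down, z forward; pixel columns grow to the right and rows downward; lengths in m; the calibration is good to about 2 mm. A picture is of the moment at which its call begins: read the wrist's pose just before it.
- robot.sign_off(): hands the job in; it is judged then, once.
The state is a dict: "t": time; "q": joint angles; "qvel": joint speeds; "joint_efforts": joint torques, N m; "tcp_pos": TCP position; "eef_rot": TCP orientation; "ft_force": force on the tool from outside, world axes, zero at the start; "torque": the same for the moment, N m; "opening": finger opening in m; "finger_force": force on a finger pad.
Only numpy, scipy, OpenCV 4.12 (cv2) and the standard library are available. Lean on these libraries where they do the work, as an engineer would, in place of code of your own. Each camera call takes 0.05 s, during which the arm holds its last target. There are 200 camera calls.

## Working session

There is one attempt and no reset: what is moved stays moved. The work goes in short steps, Python scripts to look and compute and a shell command to move; the robot and the scene stay as the last step left them, time stands still between calls to the robot, and variables do not carry over. Pictures are saved under pics/ and viewed, at most 10 in all, crops included, and the job is handed in when it is done.

```bash
mkdir -p pics
cat > h.py <<'E'
import numpy as np, cv2, pickle
from workcell import robot, viewer
def snap(n):
    c=viewer.camera(n); pickle.dump(c,open(f'{n}.pkl','wb')); return c
def pt(c,u,v,z):
    R=np.array(c['R']);t=np.array(c['t']); o=-R.T@t
    d=R.T@np.array([(u-c['cx'])/c['fx'],(v-c['cy'])/c['fy'],1]); return o+d*(z-o[2])/d[2]
def cloud(c):
    d=c['depth']; v,u=np.indices(d.shape); P=np.stack([(u-c['cx'])/c['fx']*d,(v-c['cy'])/c['fy']*d,d],-1)
    return (P-np.array(c['t']))@np.array(c['R'])
E
python3 - <<'E'
from h import *
for n in('top','side'):
    c=snap(n); cv2.imwrite(f'pics/{n}0.png',c['frame']); print(n,-np.array(c['R']).T@c['t'],c['fx'])
o=robot.get_obs(); print(o['t'],o['tcp_pos'],o['eef_rot'],o['opening'])
E
```

```text
top [0.260519   0.05173099 1.65421332] 461.5103414371519
side [0.17916598 1.09157736 1.19802826] 436.717122287855
0.1 [ 0.20075397 -0.51180894  0.20494359] [-5.00248574e-04  9.82588758e-01  1.85793108e-01 -5.83476028e-05] 0.09384799667045601
```

View pics/top0.png

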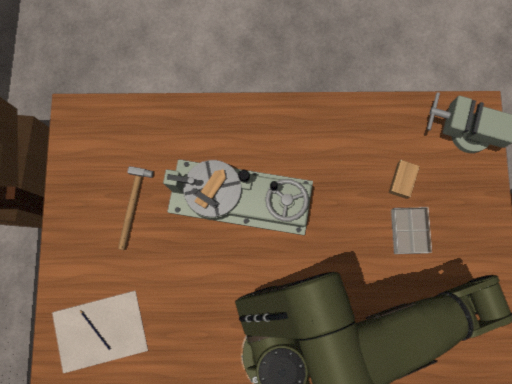

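View pics/side0.png

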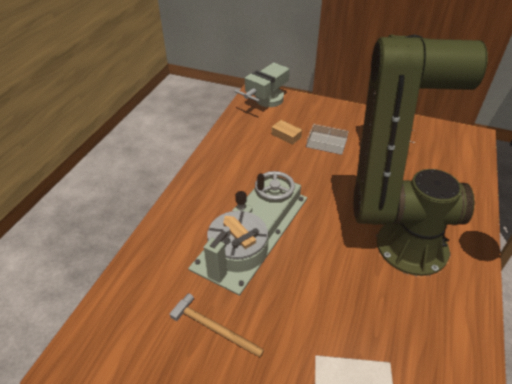

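Top view: machine with the table at about (212,190), wheel at (288,200), crank grip at (274,185), lock knob at (245,176) and drill guide to the left. The blank points at (222,172) or (202,205), so I need a closer look.

Run:
```python
from h import *
c=pickle.load(open('top.pkl','rb')); P=cloud(c); f=c['frame'].astype(int)
cr=c['frame'][150:240,160:320]; cv2.imwrite('pics/crop0.png',cv2.resize(cr,None,fx=5,fy=5,interpolation=cv2.INTER_CUBIC))
v,u=np.indices(P.shape[:2]); roi=(u>160)&(u<320)&(v>150)&(v<240)
z=P[...,2]
dark=(f.max(2)<45)&roi&(z>.1)
n,l,s,cen=cv2.connectedComponentsWithStats(dark.astype('uint8'))
for i in range(1,n):
    if s[i,4]>8:
        m=l==i; print('dark',cen[i],s[i,4],np.median(z[m]),np.percentile(z[m],90),P[m].mean(0))
def fit(m,name):
    q=P[m][:,:2]; h=cv2.convexHull(q.astype('float32')); (x,y),r=cv2.minEnclosingCircle(h); print(name,x,y,r,m.sum(),np.median(P[m][:,2]))
sat=f.max(2)-f.min(2)
fit(roi&(u>262)&(u<312)&(z>.098)&(z<.115)&(sat<22),'wheel')
fit(roi&(u>180)&(u<243)&(z>.088)&(z<.101)&(sat<22),'table')
```

```text
dark [243.85981308 175.57943925] 107 0.15765969510221314 0.16235609485297975 [0.59492145 0.11276248 0.15688299]
dark [273.83673469 185.57142857] 49 0.1721396647619302 0.17774896429037074 [0.55204149 0.01477069 0.1998406 ]
wheel 0.522517204284668 -0.03109079785645008 0.07359262555837631 684 0.10509375101267389
table 0.572455644607544 0.226693794131279 0.1060217022895813 1692 0.09476115892057366
```

View pics/crop0.png

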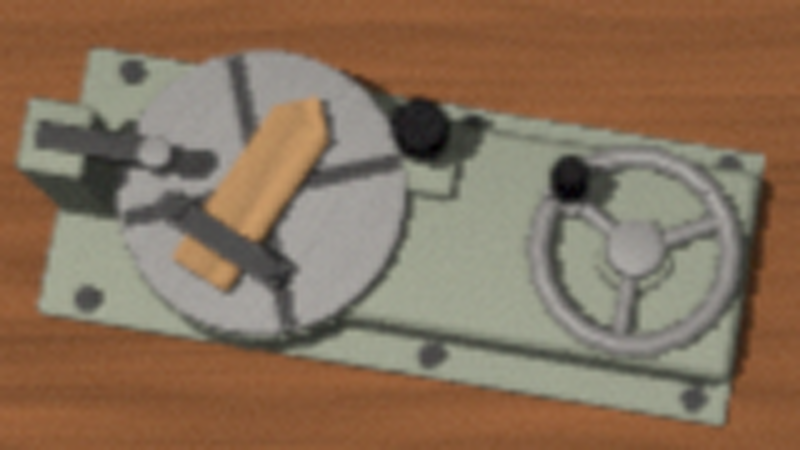

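The crop shows the blank's tip at crop (318,100), which is px (223.6,170), on the knob side. The wheel-to-table distance measures 0.263 m against 0.260 m given. I'll work out the start angles and move towards the lock.

```bash
python3 -m pendant '[{"dx":0.1,"dy":-0.08,"dz":-0.02},{"dx":0.2,"dy":-0.15,"dz":-0.04},{"dx":0.3,"dy":-0.22,"dz":-0.06},{"dx":0.4,"dy":-0.29,"dz":-0.08},{"dx":0.5,"dy":-0.36,"dz":-0.1},{"dx":0.6,"dy":-0.44,"dz":-0.12},{"dx":0.7,"dy":-0.51,"dz":-0.14},{"dx":0.8,"dy":-0.58,"dz":-0.16},{"dx":0.8,"dy":-0.58,"dz":-0.16}]'
python3 -m pendant '[{"dx":0.1,"dy":-0.08},{"dx":0.2,"dy":-0.15},{"dx":0.3,"dy":-0.22},{"dx":0.4,"dy":-0.29},{"dx":0.5,"dy":-0.36},{"dx":0.6,"dy":-0.44},{"dx":0.7,"dy":-0.51},{"dx":0.8,"dy":-0.58},{"dx":0.8,"dy":-0.58}]'
python3 - <<'E'
from h import *
c=pickle.load(open('top.pkl','rb'))
w=np.array([.5225,-.0311]); 
print('tab',pt(c,212.8,188.7,.095)[:2])
k=pt(c,274,185.4,.172)[:2]; t=pt(c,223.4,170.2,.113)[:2]; tab=np.array([.5725,.2267])
yaw=np.arctan2(*(tab-w)[::-1])-np.pi/2
print('yaw',yaw,'crank',k,np.linalg.norm(k-w),'tip',t,np.linalg.norm(t-tab))
print('lock top',pt(c,243.86,175.58,.158)[:2])
hw=np.arctan2(*(k-w)[::-1])-yaw; r=np.arctan2(*(t-tab)[::-1])-yaw-np.pi/2
print('hw',np.degrees(hw),'rot',np.degrees(r), 'hw from rot',np.degrees(9*r)%360)
c=snap('wrist'); cv2.imwrite('pics/w1.png',c['frame']); print(c['mount'],c['fx'],c['cx'],c['cy'],robot.get_obs()['tcp_pos'])
E
```

```text
tab [0.56326923 0.2222165 ]
yaw -0.19157038302029217 crank [0.55797318 0.01344997] 0.05694774681761952 tip [0.62406599 0.18466337] 0.06652916489366377
lock top [0.59467544 0.11272284]
hw 62.447408692275424 rot -118.21076431432714 hw from rot 16.10312117105559
[[-4.90605969e-04 -9.72117174e-01 -2.34495114e-01  6.75756137e-02]
 [ 9.99999837e-01 -4.08122490e-04 -4.00277026e-04  8.10032741e-04]
 [ 2.93413442e-04 -2.34495272e-01  9.72117216e-01 -1.78630459e-01]
 [ 0.00000000e+00  0.00000000e+00  0.00000000e+00  1.00000000e+00]] 271.2171238194638 254.56048279694394 189.08284643744463 [ 0.20080281 -0.511833    0.20503264]schema error: expected keys dx, dy, dz, roll
schema error: expected keys dx, dy, dz, roll
```

View pics/w1.png

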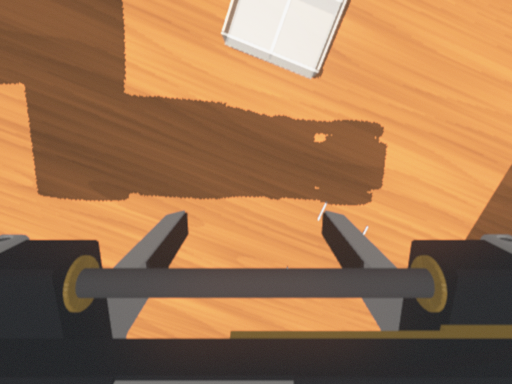

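The move was refused because every row needs all four keys; the wrist picture still shows the start pose. Using the ray-cast table centre, the table stands at about -113° and the wheel agrees at about 61° modulo a turn, so it needs about 2.83 turns. Moving again.

```bash
python3 -m pendant '[{"dx":0.1,"dy":-0.08,"dz":-0.02,"roll":0},{"dx":0.2,"dy":-0.15,"dz":-0.04,"roll":0},{"dx":0.3,"dy":-0.22,"dz":-0.06,"roll":0},{"dx":0.4,"dy":-0.29,"dz":-0.08,"roll":0},{"dx":0.5,"dy":-0.36,"dz":-0.1,"roll":0},{"dx":0.6,"dy":-0.44,"dz":-0.12,"roll":0},{"dx":0.7,"dy":-0.51,"dz":-0.14,"roll":0},{"dx":0.8,"dy":-0.58,"dz":-0.16,"roll":0},{"dx":0.8,"dy":-0.58,"dz":-0.16,"roll":0}]'
python3 -m pendant '[{"dx":0.1,"dy":-0.08,"dz":0,"roll":0},{"dx":0.2,"dy":-0.15,"dz":0,"roll":0},{"dx":0.3,"dy":-0.22,"dz":0,"roll":0},{"dx":0.4,"dy":-0.29,"dz":0,"roll":0},{"dx":0.5,"dy":-0.36,"dz":0,"roll":0},{"dx":0.6,"dy":-0.44,"dz":0,"roll":0},{"dx":0.7,"dy":-0.51,"dz":0,"roll":0},{"dx":0.8,"dy":-0.58,"dz":0,"roll":0},{"dx":0.8,"dy":-0.58,"dz":0,"roll":0},{"dx":0.8,"dy":-0.58,"dz":0,"roll":0}]'
cat >> h.py <<'E'
def wrist():
    from scipy.spatial.transform import Rotation as Ro
    o=robot.get_obs(); c=viewer.camera('wrist'); q=np.array(o['eef_rot'])
    T=np.eye(4); T[:3,:3]=Ro.from_quat(q[[1,2,3,0]]).as_matrix(); T[:3,3]=o['tcp_pos']
    C=T@np.array(c['mount']); c['R']=C[:3,:3].T; c['t']=-C[:3,:3].T@C[:3,3]; pickle.dump(c,open('wrist.pkl','wb')); return c,o
E
python3 - <<'E'
from h import *
c,o=wrist(); cv2.imwrite('pics/w2.png',c['frame']); print(o['t'],o['tcp_pos'],o['ft_force'])
E
```

```text
t: 0.9
tcp_pos: [0.3361, -0.301, 0.2465]
eef_rot: [0.0, 0.982, 0.187, 0.001]
ft_force: [-1.1, 0.7, 0.3]
opening: 0.094
finger_force: 0.0
t: 1.73
tcp_pos: [0.4676, -0.0954, 0.245]
eef_rot: [-0.0, 0.982, 0.187, -0.0]
ft_force: [-0.4, -0.5, 1.0]
opening: 0.094
finger_force: 0.0
1.7333 [ 0.46755313 -0.09543353  0.24497629] [-0.43955916 -0.51776141  1.00345407]
```

View pics/w2.png

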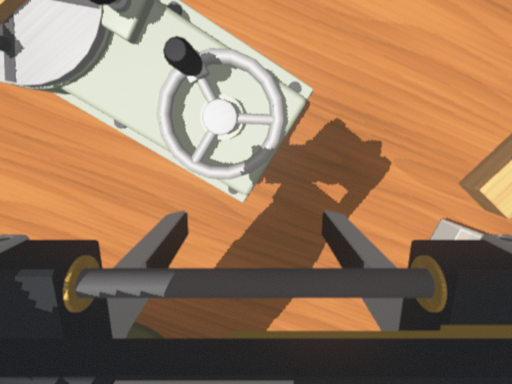

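The wrist view shows the wheel at about (221,114), the grip's top at about (177,47), the table at the upper left and the knob's edge at the top.

Run:
```python
from h import *
c=pickle.load(open('wrist.pkl','rb')); P=cloud(c); f=c['frame'].astype(int); v,u=np.indices(f.shape[:2])
roi=(v<195)&(u>140)&(u<330); sat=f.max(2)-f.min(2)
m=roi&(sat<14)&(f.min(2)>110)&(P[...,2]>.092)&(P[...,2]<.113)
m=cv2.morphologyEx(m.astype('uint8'),cv2.MORPH_OPEN,np.ones((3,3)))>0
q=P[m][:,:2].astype('float32'); print('wheel',cv2.minEnclosingCircle(cv2.convexHull(q)),m.sum())
h=cv2.convexHull(q)[:,0]; A=np.c_[2*h,np.ones(len(h))]; s=np.linalg.lstsq(A,(h**2).sum(1),rcond=None)[0]; print(s[:2],np.sqrt(s[2]+s[0]**2+s[1]**2))
g=roi&(f.max(2)<60)&(P[...,2]>.12)
print('grip',g.sum(),P[g][:,2].max()); 
t=g&(P[...,2]>.168); print(P[t].mean(0),cv2.minEnclosingCircle(P[t][:,:2].astype('float32')))
lo=(g)&(P[...,2]>.125)&(P[...,2]<.16);
```

```text
wheel ((0.5235925316810608, -0.03197817876935005), 0.07337940484285355) 6129
[ 0.52350502 -0.03156596] 0.07242361928241133
grip 569 0.42355205257347894
[0.55991377 0.00638411 0.1747454 ] ((0.5476125478744507, -0.026617184281349182), 0.04790385439991951)
```

```bash
python3 -m pendant '[{"dx":0.08,"dy":-0.08,"dz":0,"roll":0},{"dx":0.16,"dy":-0.16,"dz":0,"roll":0},{"dx":0.24,"dy":-0.25,"dz":0,"roll":0},{"dx":0.32,"dy":-0.34,"dz":0,"roll":0},{"dx":0.4,"dy":-0.43,"dz":0,"roll":0},{"dx":0.47,"dy":-0.51,"dz":0,"roll":0},{"dx":0.54,"dy":-0.58,"dz":0,"roll":0},{"dx":0.54,"dy":-0.58,"dz":0,"roll":0},{"dx":0.54,"dy":-0.58,"dz":0,"roll":0}]'
cat > m.py <<'E'
from h import *
import sys
c,o=wrist(); cv2.imwrite('pics/%s.png'%sys.argv[1],c['frame']); P=cloud(c); f=c['frame'].astype(int); Z=P[...,2]
ok=(c['depth']>.16)&(f.max(2)<60)
def comps(lo,hi,n):
    k,l,s,cen=cv2.connectedComponentsWithStats((ok&(Z>lo)&(Z<hi)).astype('uint8'))
    for i in range(1,k):
        if s[i,4]>40: m=l==i; print(n,cen[i].round(),s[i,4],cv2.minEnclosingCircle(P[m][:,:2].astype('float32')),np.median(Z[m]))
comps(.155,.165,'z.16'); comps(.169,.180,'z.175'); comps(.185,.2,'z.19')
k=f; w=(f[...,2]-f[...,0]>50)&(Z>.105)&(Z<.122)
print('wood',w.sum()); print(o['tcp_pos'])
E
python3 m.py w3
```

```text
t: 2.53
tcp_pos: [0.5401, 0.0877, 0.2451]
eef_rot: [0.0, 0.983, 0.186, -0.0]
ft_force: [-0.0, -0.1, -1.0]
opening: 0.0941
finger_force: 0.0
z.16 [38. 51.] 57 ((0.5909071564674377, 0.31271058320999146), 0.01626468449831009) 0.16145676834458347
z.16 [264. 129.] 92 ((0.5991612672805786, 0.11123811453580856), 0.017709877341985703) 0.15673361217490844
z.16 [324. 191.] 76 ((0.5652738213539124, 0.01873272843658924), 0.011181941255927086) 0.16075853703554696
z.175 [333. 201.] 364 ((0.5626822710037231, 0.01447657123208046), 0.011332348920404911) 0.1741914158860834
wood 4369
[0.54006565 0.08769008 0.24506485]
```

View pics/w3.png

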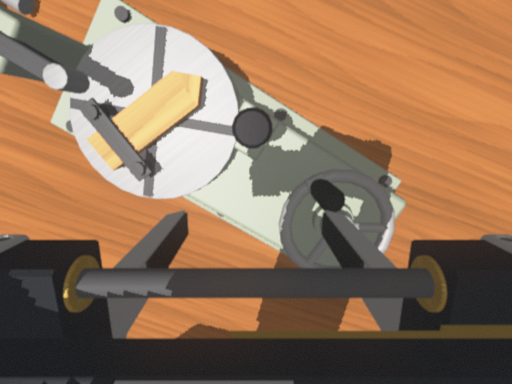

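The knob's top face is at about (252,127), the grip at about (326,193), the table centre at about (153,110) and the blank's tip at about (201,76).

Run:
```python
from h import *
c=pickle.load(open('wrist.pkl','rb')); P=cloud(c);f=c['frame'].astype(int);v,u=np.indices(f.shape[:2])
r=(f.max(2)<75)&(u>225)&(u<276)&(v>100)&(v<152)
r=cv2.morphologyEx(r.astype('uint8'),cv2.MORPH_OPEN,np.ones((9,9)))
x=cv2.boundingRect(r); print(x); cu,cv_=x[0]+x[2]/2,x[1]+x[3]/2
print('lock',pt(c,cu,cv_,.155)[:2])
m=(u>60)&(u<242)&(v<205)&(abs(P[...,2]-.095)<.004)&(f.max(2)-f.min(2)<20)&(f.min(2)>90)
q=P[cv2.morphologyEx(m.astype('uint8'),cv2.MORPH_OPEN,np.ones((5,5)))>0][:,:2]
h=cv2.convexHull(q.astype('float32'))[:,0]; print('tab',cv2.minEnclosingCircle(h)); A=np.c_[2*h,np.ones(len(h))]; s=np.linalg.lstsq(A,(h**2).sum(1),rcond=None)[0]; print(s[:2],np.sqrt(s[2]+s[0]**2+s[1]**2))
w=np.array([.5235,-.0315]);T=s[:2]; d=T-w; yaw=np.arctan2(d[1],d[0])-np.pi/2; print('dist',np.linalg.norm(d),'yaw',yaw)
t=pt(c,201,76,.113)[:2]-T; print('tip',np.linalg.norm(t),np.degrees(np.arctan2(t[1],t[0])-yaw)-90)
b=pt(c,55,77,.142)[:2]-T; print('bush',b,np.linalg.norm(b),np.arctan2(b[1],b[0])-np.pi/2)
```

```text
(0, 0, 0, 0)
lock [0.61977503 0.35664827]
tab ((0.5665116906166077, 0.22437578439712524), 0.10000056028366089)
[0.56707746 0.2243932 ] 0.09901688954782471
dist 0.2595771991145407 yaw -0.16867732879227404
tip 0.07389565890299253 -114.25887284496446
bush [0.00637027 0.08385955] 0.08410115791507433 -0.07581795357551835
```

Checks hold: table radius 0.0990–0.1000 m, axis distance 0.2596 m, tip 73.9 mm, crank radius 60.5 mm. Predicted lock position is (0.5988, 0.1129). Going down on it.

```bash
python3 -m pendant '[{"dx":0.06,"dy":0,"dz":0,"roll":0},{"dx":0.13,"dy":0,"dz":0,"roll":0},{"dx":0.2,"dy":-0.007,"dz":0,"roll":0},{"dx":0.254,"dy":-0.007,"dz":0.05,"roll":0},{"dx":0.254,"dy":-0.007,"dz":0.13,"roll":0},{"dx":0.254,"dy":-0.007,"dz":0.22,"roll":0},{"dx":0.254,"dy":-0.007,"dz":0.31,"roll":0},{"dx":0.254,"dy":-0.007,"dz":0.4,"roll":0},{"dx":0.254,"dy":-0.007,"dz":0.48,"roll":0},{"dx":0.254,"dy":-0.007,"dz":0.48,"roll":0}]'
python3 -m pendant '[{"dx":0,"dy":0,"dz":0,"roll":0},{"dx":0,"dy":0,"dz":0,"roll":0},{"dx":0,"dy":0,"dz":0,"roll":0},{"dx":0,"dy":0,"dz":0,"roll":0},{"dx":0,"dy":0,"dz":0,"roll":0},{"dx":0,"dy":0,"dz":0,"roll":0},{"dx":0,"dy":0,"dz":0,"roll":0},{"dx":0,"dy":0,"dz":0,"roll":0}]' 0.3 25
```

```text
t: 3.42
tcp_pos: [0.5967, 0.111, 0.1217]
eef_rot: [-0.0, 0.983, 0.185, -0.003]
ft_force: [0.1, 0.2, -0.8]
opening: 0.094
finger_force: 0.0
t: 4.08
tcp_pos: [0.5985, 0.1132, 0.1255]
eef_rot: [0.0, 0.983, 0.186, 0.0]
ft_force: [0.8, -0.2, 0.2]
opening: 0.0441
finger_force: 0.0
```

```bash
python3 -m pendant '[{"dx":0,"dy":0,"dz":0,"roll":0},{"dx":0,"dy":0,"dz":0,"roll":0},{"dx":0,"dy":0,"dz":0,"roll":0},{"dx":0,"dy":0,"dz":0,"roll":0}]' 0.3 30
```

```text
t: 4.42
tcp_pos: [0.5984, 0.1134, 0.1255]
eef_rot: [-0.0, 0.983, 0.186, -0.0]
ft_force: [-1.8, 3.8, 2.0]
opening: 0.0392
finger_force: 30.0
```

```bash
python3 -m pendant '[{"dx":0,"dy":0,"dz":-0.02,"roll":0},{"dx":0,"dy":0,"dz":-0.04,"roll":0},{"dx":0,"dy":0,"dz":-0.06,"roll":0},{"dx":0,"dy":0,"dz":-0.08,"roll":0},{"dx":0,"dy":0,"dz":-0.1,"roll":0},{"dx":0,"dy":0,"dz":-0.11,"roll":0},{"dx":0,"dy":0,"dz":-0.118,"roll":0},{"dx":0,"dy":0,"dz":-0.124,"roll":0},{"dx":0,"dy":0,"dz":-0.128,"roll":0},{"dx":0,"dy":0,"dz":-0.128,"roll":0}]'
```

```text
t: 5.25
tcp_pos: [0.5983, 0.1134, 0.1557]
eef_rot: [-0.0, 0.983, 0.186, -0.001]
ft_force: [6.4, 6.1, -16.6]
opening: 0.0394
finger_force: 30.0
```

```bash
python3 -m pendant '[{"dx":0,"dy":0,"dz":0.005,"roll":0},{"dx":0,"dy":0,"dz":0.005,"roll":0},{"dx":0,"dy":0,"dz":0.005,"roll":0},{"dx":0,"dy":0,"dz":0.005,"roll":0},{"dx":0,"dy":0,"dz":0.005,"roll":0},{"dx":0,"dy":0,"dz":-0.06,"roll":0},{"dx":0,"dy":0,"dz":-0.16,"roll":0},{"dx":0,"dy":0,"dz":-0.26,"roll":0},{"dx":0,"dy":0,"dz":-0.3,"roll":0},{"dx":0,"dy":0,"dz":-0.3,"roll":0}]' 0.75
python3 m.py w4
```

```text
t: 6.08
tcp_pos: [0.5993, 0.1132, 0.235]
eef_rot: [0.0, 0.983, 0.186, 0.002]
ft_force: [0.2, -1.0, 0.4]
opening: 0.0702
finger_force: 0.0
z.16 [ 47. 128.] 124 ((0.5904481410980225, 0.31002622842788696), 0.019171912223100662) 0.16162400388033002
z.175 [256. 182.] 74 ((0.611870288848877, 0.11554253846406937), 0.014313599094748497) 0.17445570569375612
z.19 [256. 203.] 1053 ((0.5993608832359314, 0.11290334165096283), 0.01824495941400528) 0.18935514714531929
wood 3929
[0.59930934 0.11315599 0.23498838]
```

The knob's top now reads 0.189 m, so it is fully up. Next the crank.

```bash
python3 -m pendant '[{"dx":-0.06,"dy":0.06,"dz":0,"roll":0},{"dx":-0.13,"dy":0.15,"dz":0,"roll":0},{"dx":-0.2,"dy":0.24,"dz":0,"roll":0},{"dx":-0.278,"dy":0.316,"dz":0,"roll":0},{"dx":-0.278,"dy":0.316,"dz":0.04,"roll":0},{"dx":-0.278,"dy":0.316,"dz":0.12,"roll":0},{"dx":-0.278,"dy":0.316,"dz":0.22,"roll":0},{"dx":-0.278,"dy":0.316,"dz":0.32,"roll":0},{"dx":-0.278,"dy":0.316,"dz":0.42,"roll":0},{"dx":-0.278,"dy":0.316,"dz":0.43,"roll":0}]' 0.75
python3 -m pendant '[{"dx":0,"dy":0,"dz":0,"roll":0},{"dx":0,"dy":0,"dz":0,"roll":0},{"dx":0,"dy":0,"dz":0,"roll":0},{"dx":0,"dy":0,"dz":0,"roll":0},{"dx":0,"dy":0,"dz":0,"roll":0},{"dx":0,"dy":0,"dz":0,"roll":0},{"dx":0,"dy":0,"dz":0,"roll":0},{"dx":0,"dy":0,"dz":0,"roll":0},{"dx":0,"dy":0,"dz":0,"roll":0}]' 0.2 15
```

```text
t: 6.97
tcp_pos: [0.5599, 0.0146, 0.1189]
eef_rot: [-0.001, 0.983, 0.186, -0.004]
ft_force: [-1.2, 1.2, -0.1]
opening: 0.0706
finger_force: 0.0
t: 7.72
tcp_pos: [0.5628, 0.0143, 0.1253]
eef_rot: [0.0, 0.983, 0.186, 0.0]
ft_force: [-0.1, 0.2, 1.2]
opening: 0.0254
finger_force: 15.0
```

Run:
```python
import numpy as np
for a0 in (28,148,268):
    a=np.radians(a0); t=np.radians(12*np.arange(1,11))
    print(a0,list(zip((.24*(np.cos(a+t)-np.cos(a))).round(3).tolist(),(-.24*(np.sin(a+t)-np.sin(a))).round(3).tolist())))
```

```text
28 [(-0.028, -0.042), (-0.064, -0.076), (-0.107, -0.103), (-0.154, -0.12), (-0.204, -0.127), (-0.254, -0.124), (-0.302, -0.11), (-0.346, -0.086), (-0.385, -0.054), (-0.415, -0.015)]
148 [(-0.022, 0.045), (-0.034, 0.094), (-0.036, 0.144), (-0.027, 0.193), (-0.008, 0.24), (0.02, 0.281), (0.056, 0.316), (0.098, 0.343), (0.145, 0.36), (0.195, 0.367)]
268 [(0.05, -0.003), (0.098, -0.017), (0.143, -0.041), (0.181, -0.073), (0.212, -0.113), (0.234, -0.158), (0.246, -0.206), (0.248, -0.257), (0.239, -0.306), (0.22, -0.353)]
```

```bash
python3 -m pendant '[{"dx":-0.028,"dy":-0.042,"dz":0,"roll":0},{"dx":-0.064,"dy":-0.076,"dz":0,"roll":0},{"dx":-0.107,"dy":-0.103,"dz":0,"roll":0},{"dx":-0.154,"dy":-0.12,"dz":0,"roll":0},{"dx":-0.204,"dy":-0.127,"dz":0,"roll":0},{"dx":-0.254,"dy":-0.124,"dz":0,"roll":0},{"dx":-0.302,"dy":-0.11,"dz":0,"roll":0},{"dx":-0.346,"dy":-0.086,"dz":0,"roll":0},{"dx":-0.385,"dy":-0.054,"dz":0,"roll":0},{"dx":-0.415,"dy":-0.015,"dz":0,"roll":0}]'
```

```text
t: 8.55
tcp_pos: [0.464, -0.0202, 0.1252]
eef_rot: [-0.0, 0.983, 0.186, 0.0]
ft_force: [1.9, 3.1, 2.4]
opening: 0.0256
finger_force: 15.0
```

```bash
python3 -m pendant '[{"dx":-0.022,"dy":0.045,"dz":0,"roll":0},{"dx":-0.034,"dy":0.094,"dz":0,"roll":0},{"dx":-0.036,"dy":0.144,"dz":0,"roll":0},{"dx":-0.027,"dy":0.193,"dz":0,"roll":0},{"dx":-0.008,"dy":0.24,"dz":0,"roll":0},{"dx":0.02,"dy":0.281,"dz":0,"roll":0},{"dx":0.056,"dy":0.316,"dz":0,"roll":0},{"dx":0.098,"dy":0.343,"dz":0,"roll":0},{"dx":0.145,"dy":0.36,"dz":0,"roll":0},{"dx":0.195,"dy":0.367,"dz":0,"roll":0}]'
python3 -m pendant '[{"dx":0.05,"dy":-0.003,"dz":0,"roll":0},{"dx":0.098,"dy":-0.017,"dz":0,"roll":0},{"dx":0.143,"dy":-0.041,"dz":0,"roll":0},{"dx":0.181,"dy":-0.073,"dz":0,"roll":0},{"dx":0.212,"dy":-0.113,"dz":0,"roll":0},{"dx":0.234,"dy":-0.158,"dz":0,"roll":0},{"dx":0.246,"dy":-0.206,"dz":0,"roll":0},{"dx":0.248,"dy":-0.257,"dz":0,"roll":0},{"dx":0.239,"dy":-0.306,"dz":0,"roll":0},{"dx":0.22,"dy":-0.353,"dz":0,"roll":0}]'
```

```text
t: 9.38
tcp_pos: [0.5443, -0.0873, 0.1252]
eef_rot: [-0.001, 0.983, 0.186, -0.0]
ft_force: [-8.8, 16.2, 13.0]
opening: 0.0256
finger_force: 15.0
t: 10.22
tcp_pos: [0.5634, 0.014, 0.1252]
eef_rot: [0.001, 0.983, 0.186, 0.001]
ft_force: [-0.4, -4.9, 4.8]
opening: 0.0253
finger_force: 15.0
```

```bash
python3 -m pendant '[{"dx":-0.028,"dy":-0.042,"dz":0,"roll":0},{"dx":-0.064,"dy":-0.076,"dz":0,"roll":0},{"dx":-0.107,"dy":-0.103,"dz":0,"roll":0},{"dx":-0.154,"dy":-0.12,"dz":0,"roll":0},{"dx":-0.204,"dy":-0.127,"dz":0,"roll":0},{"dx":-0.254,"dy":-0.124,"dz":0,"roll":0},{"dx":-0.302,"dy":-0.11,"dz":0,"roll":0},{"dx":-0.346,"dy":-0.086,"dz":0,"roll":0},{"dx":-0.385,"dy":-0.054,"dz":0,"roll":0},{"dx":-0.415,"dy":-0.015,"dz":0,"roll":0}]'
python3 -m pendant '[{"dx":-0.022,"dy":0.045,"dz":0,"roll":0},{"dx":-0.034,"dy":0.094,"dz":0,"roll":0},{"dx":-0.036,"dy":0.144,"dz":0,"roll":0},{"dx":-0.027,"dy":0.19,"dz":0,"roll":0},{"dx":-0.008,"dy":0.236,"dz":0,"roll":0},{"dx":0.02,"dy":0.276,"dz":0,"roll":0},{"dx":0.056,"dy":0.31,"dz":0,"roll":0},{"dx":0.096,"dy":0.337,"dz":0,"roll":0},{"dx":0.143,"dy":0.354,"dz":0,"roll":0},{"dx":0.193,"dy":0.361,"dz":0,"roll":0}]'
python3 -m pendant '[{"dx":0.05,"dy":-0.003,"dz":0,"roll":0},{"dx":0.098,"dy":-0.017,"dz":0,"roll":0},{"dx":0.143,"dy":-0.041,"dz":0,"roll":0},{"dx":0.181,"dy":-0.073,"dz":0,"roll":0},{"dx":0.212,"dy":-0.113,"dz":0,"roll":0},{"dx":0.234,"dy":-0.156,"dz":0,"roll":0},{"dx":0.248,"dy":-0.204,"dz":0,"roll":0},{"dx":0.25,"dy":-0.254,"dz":0,"roll":0},{"dx":0.241,"dy":-0.302,"dz":0,"roll":0},{"dx":0.222,"dy":-0.348,"dz":0,"roll":0}]'
python3 - <<'E'
from h import *
c=snap('top'); a=c['frame'][150:240,160:320]; c=snap('side'); b=c['frame'][160:295,185:320]
cv2.imwrite('pics/t5.png',np.hstack([cv2.resize(a,(480,270),interpolation=2),cv2.resize(b,(270,270),interpolation=2)]))
E
```

```text
t: 11.05
tcp_pos: [0.4642, -0.0201, 0.1252]
eef_rot: [-0.0, 0.983, 0.186, -0.0]
ft_force: [-2.3, 4.6, 7.4]
opening: 0.0258
finger_force: 15.0
t: 11.88
tcp_pos: [0.5435, -0.0873, 0.1252]
eef_rot: [0.0, 0.983, 0.185, -0.0]
ft_force: [-5.3, 4.5, 9.3]
opening: 0.0257
finger_force: 15.0
t: 12.72
tcp_pos: [0.5632, 0.0143, 0.1252]
eef_rot: [0.001, 0.983, 0.186, 0.0]
ft_force: [-1.4, -7.5, 6.5]
opening: 0.0256
finger_force: 15.0
```

View pics/t5.png

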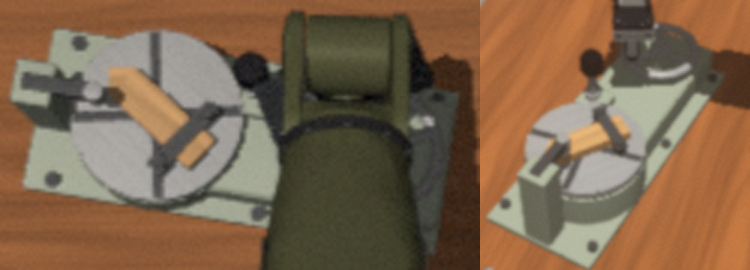

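The crops show the tip about 33° short of the bush with the knob still up, as expected after two turns. About 301° of wheel remain.

```bash
python3 -m pendant '[{"dx":-0.028,"dy":-0.042,"dz":0,"roll":0},{"dx":-0.064,"dy":-0.076,"dz":0,"roll":0},{"dx":-0.107,"dy":-0.103,"dz":0,"roll":0},{"dx":-0.154,"dy":-0.12,"dz":0,"roll":0},{"dx":-0.204,"dy":-0.127,"dz":0,"roll":0},{"dx":-0.254,"dy":-0.124,"dz":0,"roll":0},{"dx":-0.302,"dy":-0.11,"dz":0,"roll":0},{"dx":-0.346,"dy":-0.086,"dz":0,"roll":0},{"dx":-0.385,"dy":-0.054,"dz":0,"roll":0},{"dx":-0.415,"dy":-0.015,"dz":0,"roll":0}]'
python3 -m pendant '[{"dx":-0.022,"dy":0.045,"dz":0,"roll":0},{"dx":-0.034,"dy":0.094,"dz":0,"roll":0},{"dx":-0.036,"dy":0.144,"dz":0,"roll":0},{"dx":-0.027,"dy":0.19,"dz":0,"roll":0},{"dx":-0.008,"dy":0.236,"dz":0,"roll":0},{"dx":0.02,"dy":0.276,"dz":0,"roll":0},{"dx":0.056,"dy":0.31,"dz":0,"roll":0},{"dx":0.096,"dy":0.337,"dz":0,"roll":0},{"dx":0.143,"dy":0.354,"dz":0,"roll":0},{"dx":0.193,"dy":0.361,"dz":0,"roll":0}]'
python3 -m pendant '[{"dx":0.05,"dy":-0.003,"dz":0,"roll":0},{"dx":0.098,"dy":-0.017,"dz":0,"roll":0},{"dx":0.143,"dy":-0.041,"dz":0,"roll":0},{"dx":0.181,"dy":-0.073,"dz":0,"roll":0},{"dx":0.205,"dy":-0.103,"dz":0,"roll":0},{"dx":0.214,"dy":-0.115,"dz":0,"roll":0},{"dx":0.214,"dy":-0.115,"dz":0,"roll":0},{"dx":0.214,"dy":-0.115,"dz":0,"roll":0}]'
python3 - <<'E'
import numpy as np
h=np.array([[.5633,.0142],[.4642,-.0201],[.5436,-.0873]]);A=np.c_[2*h,np.ones(3)];s=np.linalg.solve(A,(h**2).sum(1));print(s[:2],np.sqrt(s[2]+s[0]**2+s[1]**2))
from workcell import robot
p=np.array(robot.get_obs()['tcp_pos'])[:2]
for w in (s[:2],np.array([.5235,-.0315])): print(np.degrees(np.arctan2(*(p-w)[::-1])))
E
```

```text
t: 13.65
tcp_pos: [0.4643, -0.0199, 0.1252]
eef_rot: [-0.0, 0.983, 0.186, -0.0]
ft_force: [-1.0, 2.8, 5.1]
opening: 0.0258
finger_force: 15.0
t: 14.48
tcp_pos: [0.5434, -0.0873, 0.1251]
eef_rot: [0.001, 0.983, 0.185, -0.0]
ft_force: [-4.5, 1.1, 7.8]
opening: 0.0254
finger_force: 15.0
t: 15.15
tcp_pos: [0.5826, -0.0397, 0.1252]
eef_rot: [0.0, 0.983, 0.186, 0.001]
ft_force: [0.9, 2.6, 5.6]
opening: 0.0256
finger_force: 15.0
[ 0.52335797 -0.03070948] 0.06010180353515567
-8.635944064658105
-7.906261574855369
```

```bash
python3 -m pendant '[{"dx":0,"dy":0,"dz":0,"roll":0},{"dx":0,"dy":0,"dz":0,"roll":0},{"dx":0,"dy":0,"dz":0,"roll":0},{"dx":0,"dy":0,"dz":0,"roll":0},{"dx":0,"dy":0,"dz":0,"roll":0},{"dx":0,"dy":0,"dz":-0.08,"roll":0},{"dx":0,"dy":0,"dz":-0.2,"roll":0},{"dx":0,"dy":0,"dz":-0.34,"roll":0},{"dx":0,"dy":0,"dz":-0.48,"roll":0},{"dx":0,"dy":0,"dz":-0.48,"roll":0}]' 0.75
python3 -m pendant '[{"dx":0.01,"dy":-0.08,"dz":0,"roll":0},{"dx":0.01,"dy":-0.18,"dz":0,"roll":0},{"dx":0.02,"dy":-0.28,"dz":0,"roll":0},{"dx":0.02,"dy":-0.38,"dz":0,"roll":0},{"dx":0.03,"dy":-0.48,"dz":0,"roll":0},{"dx":0.03,"dy":-0.54,"dz":0,"roll":0},{"dx":0.03,"dy":-0.54,"dz":0,"roll":0},{"dx":0.03,"dy":-0.54,"dz":0,"roll":0}]' 1
python3 m.py w6
```

```text
t: 15.98
tcp_pos: [0.5834, -0.0399, 0.2522]
eef_rot: [0.002, 0.983, 0.186, 0.005]
ft_force: [0.1, 0.5, 0.2]
opening: 0.0702
finger_force: 0.0
t: 16.65
tcp_pos: [0.5393, 0.0891, 0.2449]
eef_rot: [0.0, 0.982, 0.186, 0.0]
ft_force: [0.0, -0.4, -0.0]
opening: 0.094
finger_force: 0.0
z.16 [39. 51.] 55 ((0.5909647941589355, 0.31345945596694946), 0.01680735871195793) 0.16142523191017316
z.16 [380. 195.] 120 ((0.5829942226409912, -0.036239735782146454), 0.011951876804232597) 0.159726396535238
z.175 [393. 202.] 370 ((0.5821726322174072, -0.03887787461280823), 0.011357245966792107) 0.17399455438766964
z.19 [256. 128.] 217 ((0.5985153913497925, 0.112372025847435), 0.01851463131606579) 0.18689258643081552
wood 4305
[0.53928966 0.08905636 0.24490628]
```

View pics/w6.png

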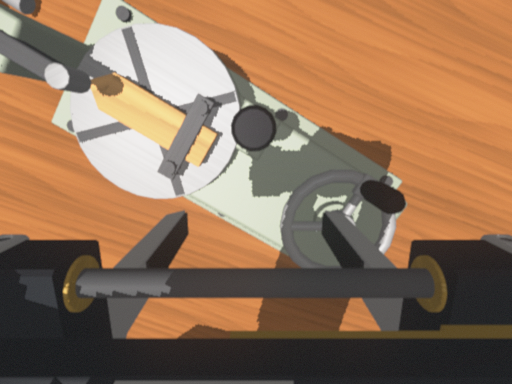

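The blank now points at the bush, with its tip at about (92,86), the crank on the machine's +x side at (383,196) and the knob up at (254,128). I'll check the bar's direction while descending on the knob.

```bash
python3 - <<'E'
from h import *
c=pickle.load(open('wrist.pkl','rb')); P=cloud(c);f=c['frame'].astype(int);v,u=np.indices(f.shape[:2])
w=(f[...,2]-f[...,0]>50)&(abs(P[...,2]-.113)<.006)&(u<235)&(v<205)&(u>70)
k,l,s,cen=cv2.connectedComponentsWithStats(w.astype('uint8')); i=1+s[1:,4].argmax(); m=l==i
q=P[m][:,:2].astype('float32'); print(m.sum(),cv2.minAreaRect(q))
d=cv2.fitLine(q,cv2.DIST_L2,0,.01,.01).ravel(); print('axis deg from y',np.degrees(np.arctan(-d[0]/d[1])),'want -9.7')
T=np.array([.567,.2244]); t=pt(c,92,87,.113)[:2]-T; print(np.linalg.norm(t),np.degrees(np.arctan2(-t[0],t[1])))
E
python3 -m pendant '[{"dx":0.07,"dy":0,"dz":0,"roll":0},{"dx":0.14,"dy":0,"dz":0,"roll":0},{"dx":0.21,"dy":0,"dz":0,"roll":0},{"dx":0.257,"dy":0,"dz":0,"roll":0},{"dx":0.257,"dy":0,"dz":0.08,"roll":0},{"dx":0.257,"dy":0,"dz":0.16,"roll":0},{"dx":0.257,"dy":0,"dz":0.25,"roll":0},{"dx":0.257,"dy":0,"dz":0.33,"roll":0},{"dx":0.257,"dy":0,"dz":0.36,"roll":0},{"dx":0.257,"dy":0,"dz":0.36,"roll":0}]'
```

```text
3634 ((0.5694225430488586, 0.24155721068382263), (0.10542461276054382, 0.0443287268280983), 80.41273498535156)
axis deg from y -9.381822 want -9.7
0.06654862799145575 -6.073568804444933
t: 17.53
tcp_pos: [0.5987, 0.1112, 0.1531]
eef_rot: [-0.0, 0.983, 0.185, -0.002]
ft_force: [0.2, -0.0, -0.6]
opening: 0.0938
finger_force: 0.0
```

The bar's axis reads -9.4° to -9.6° against -9.7° for the machine, so it is aligned. The hand-picked tip pixel is shaded by the guide arm and not reliable. Gripping the knob and pushing it down.

```bash
python3 -m pendant '[{"dx":0,"dy":0,"dz":0,"roll":0},{"dx":0,"dy":0,"dz":0,"roll":0},{"dx":0,"dy":0,"dz":0,"roll":0},{"dx":0,"dy":0,"dz":0,"roll":0},{"dx":0,"dy":0,"dz":0,"roll":0},{"dx":0,"dy":0,"dz":0,"roll":0},{"dx":0,"dy":0,"dz":0,"roll":0},{"dx":0,"dy":0,"dz":0,"roll":0},{"dx":0,"dy":0,"dz":0,"roll":0},{"dx":0,"dy":0,"dz":0,"roll":0}]' 0.3 30
python3 -m pendant '[{"dx":0,"dy":0,"dz":0,"roll":0},{"dx":0,"dy":0,"dz":0,"roll":0},{"dx":0,"dy":0,"dz":0,"roll":0}]'
```

```text
t: 18.37
tcp_pos: [0.5987, 0.1135, 0.155]
eef_rot: [-0.001, 0.983, 0.186, -0.0]
ft_force: [-3.8, 7.6, 1.7]
opening: 0.0395
finger_force: 30.0
t: 18.62
tcp_pos: [0.5987, 0.1135, 0.155]
eef_rot: [-0.001, 0.983, 0.186, -0.0]
ft_force: [-3.0, 7.5, 1.5]
opening: 0.0394
finger_force: 30.0
```

```bash
python3 -m pendant '[{"dx":0,"dy":0,"dz":0.02,"roll":0},{"dx":0,"dy":0,"dz":0.04,"roll":0},{"dx":0,"dy":0,"dz":0.06,"roll":0},{"dx":0,"dy":0,"dz":0.08,"roll":0},{"dx":0,"dy":0,"dz":0.1,"roll":0},{"dx":0,"dy":0,"dz":0.11,"roll":0},{"dx":0,"dy":0,"dz":0.118,"roll":0},{"dx":0,"dy":0,"dz":0.124,"roll":0},{"dx":0,"dy":0,"dz":0.128,"roll":0},{"dx":0,"dy":0,"dz":0.128,"roll":0}]'
```

```text
t: 19.45
tcp_pos: [0.5988, 0.1135, 0.1248]
eef_rot: [-0.001, 0.983, 0.186, 0.0]
ft_force: [-11.1, 5.3, 16.7]
opening: 0.039
finger_force: 30.0
```

```bash
python3 -m pendant '[{"dx":0,"dy":0,"dz":0,"roll":0},{"dx":0,"dy":0,"dz":0,"roll":0},{"dx":0,"dy":0,"dz":0,"roll":0},{"dx":0,"dy":0,"dz":0,"roll":0},{"dx":0,"dy":0,"dz":0,"roll":0},{"dx":0,"dy":0,"dz":0,"roll":0},{"dx":0,"dy":0,"dz":0,"roll":0},{"dx":0,"dy":0,"dz":0,"roll":0}]' 1
python3 -m pendant '[{"dx":0,"dy":0,"dz":-0.06,"roll":0},{"dx":0,"dy":0,"dz":-0.14,"roll":0},{"dx":0,"dy":0,"dz":-0.24,"roll":0},{"dx":-0.06,"dy":0,"dz":-0.34,"roll":0},{"dx":-0.14,"dy":0,"dz":-0.42,"roll":0},{"dx":-0.22,"dy":0,"dz":-0.48,"roll":0},{"dx":-0.26,"dy":0,"dz":-0.48,"roll":0},{"dx":-0.26,"dy":0,"dz":-0.48,"roll":0},{"dx":-0.26,"dy":0,"dz":-0.48,"roll":0}]'
python3 m.py w7
python3 - <<'E'
from h import *
c=pickle.load(open('wrist.pkl','rb')); P=cloud(c);f=c['frame'].astype(int);v,u=np.indices(f.shape[:2])
w=(f[...,2]-f[...,0]>50)&(abs(P[...,2]-.113)<.006)&(u<235)&(v<205)&(u>70)
print(cv2.minAreaRect(P[w][:,:2].astype('float32')))
m=(abs(P[...,0]-.599)<.01)&(abs(P[...,1]-.113)<.01); print('knob top',np.median(P[m][:,2]),m.sum())
E
```

```text
t: 20.12
tcp_pos: [0.5991, 0.1122, 0.1229]
eef_rot: [0.0, 0.983, 0.186, -0.0]
ft_force: [0.2, 0.5, 0.1]
opening: 0.0892
finger_force: 0.0
t: 20.87
tcp_pos: [0.5387, 0.0885, 0.2431]
eef_rot: [-0.0, 0.983, 0.186, 0.0]
ft_force: [0.6, -1.0, 0.3]
opening: 0.0941
finger_force: 0.0
z.16 [37. 49.] 53 ((0.5910359621047974, 0.3138706684112549), 0.01609775424003601) 0.16119544993661397
z.16 [259. 125.] 123 ((0.5987060070037842, 0.11226529628038406), 0.018417175859212875) 0.15656653306555496
z.16 [381. 195.] 122 ((0.5827990174293518, -0.035630811005830765), 0.011713014915585518) 0.16058356307021296
z.175 [394. 202.] 378 ((0.5821225047111511, -0.038962073624134064), 0.01129940990358591) 0.1738237171543846
wood 4365
[0.53867729 0.08852691 0.24306861]
((0.5662437081336975, 0.2228488326072693), (0.14255209267139435, 0.04445943981409073), 80.47598266601562)
knob top 0.4217233463022944 6371
```

The knob reads the same as when first down (0.157 m), and the crank and blank haven't moved.

```bash
python3 -c "
from workcell import robot; print(robot.sign_off())"
```

```text
the job is handed in; nothing more can be done
None
```

The job is handed in at about 21 s: I pulled the lock knob up, turned the handwheel about 2.84 turns anticlockwise, and pushed the knob fully down and let go; the last camera check put the blank within about 0.2° of the drill guide line, and the arm never went down near the tray, hammer or offcut.

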